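# Close a hot-filled jar and back the cap off a quarter turn to vent

### The arm

A 6-joint arm with a two-finger parallel gripper is mounted at the origin on a cart in front of the work surface, level with it; the furniture and walls round the work are solid. World frame = base frame: x ahead of the robot, y to its left, z up, the work surface at z = 0. Lengths are in m, angles in rad, forces in N, time in s.
With the tool pointing down it reaches from about 0.25 to 0.775 m from the base axis. Payload 4 kg.
Tool frame: the origin (TCP) lies at the centre of the arm's flange, where the gripper is bolted on; the fingertips stand 199 mm ahead of it and the grasp point (between the pads) lies 180 mm ahead of it (robot.tcp_to_tips is the distance from the TCP to the fingertips, in m); z points along the fingers, y is the line along which they close (so a half turn about z gives the same grasp; the last joint's range is limited). The gripper opens to 94 mm and grips with 3 to 60 N. Pads are 16 mm wide; open, the fingers measure 119 mm over their backs; the gripper's body (75 mm by 177 mm) begins 78 mm behind the grasp point.
Start: joints at [-1.334, 0.087, 1.371, -0, 1.684, -0.103], TCP at [0.183, -0.519, 0.405] pointing down, gripper open.
Joint ranges: [-3.1, 3.1], [-0.76, 2.03], [0.27, 2.55], [-1.08, 4.22], [0.17, 2.65], [-2.57, 2.57]. Speed limits (rad/s): [2.79, 2.79, 3.14, 3.14, 3.14, 3.14].

### API

Orientations are given as [roll, pitch, yaw] about the fixed x, y, z axes, in that order (R = Rz(yaw) Ry(pitch) Rx(roll)).
In Python, from bench import telemetry, snapshot, ticket, robot gives the robot as it stands.
- The arm moves only by the tool apply_moves, never from a script. Its argument "moves" is a list that holds one entry, the list of rows, each a list of 5 numbers: the shift along the tool's x, y, z in units of 50 mm (1.0 is 50 mm), then the turn about the tool's z in units of 10 degrees (1.0 is 10 degrees), then the closure, from 0 (fully open) to 1 (shut). A call has 1 to 10 rows; each row is the pose to reach, as a shift and turn from the pose commanded when the call began, along the tool's axes at that moment; what a row does not reach only later rows make up. A row lasts 1/8 s, in which the tool goes at most 62.5 mm and 10.7 degrees, less where a joint would pass 70% of its speed; a pose out of reach is approached as far as the arm can. A call with a gripper value outside its range is refused whole. The fingers move at their own pace and stop on an object; the grip force is fixed at half the most. Time passes only in rows, so rows that repeat a pose let the fingers close. It gives the time, the measured TCP pose, the force, the opening and the grip force at its end, in the units of the state.
- telemetry.get_obs(): the state, without advancing time (a new reading comes with each control period).
- snapshot(name): name is "scene" or "top" or "wrist"; returns a dict with "image" (420x560x3 uint8, red, green, blue), "fovy" (degrees; the focal length in pixels is half the picture's height over the tangent of half this angle, whatever the lens; pixels are square), "cx", "cy" (the principal point, pixels), "R" (3x3) and "t" (3): a world point X has camera coordinates R X + t. Camera axes: x right, y down, z forward; pixel columns grow to the right and rows downward; lengths in m; the calibration is good to about 2 mm. The wrist camera is an equidistant fisheye: a pixel r from the principal point sees the ray r / f radians off the axis. A picture is of the moment at which its call begins. There is no depth.
- ticket.close_job(): hands the job in; it is judged then, once.
The state is a dict: "time": time; "joint_positions": joint angles; "qvel": joint speeds; "joint_torque": joint torques, N m; "tool_pos": TCP position; "ee_rot": TCP orientation; "wrist_force": force on the tool from outside, world axes, zero at the start; "wrist_torque": the same for the moment, N m; "width": finger opening in m; "finger_force": force on a finger pad.
Only numpy, scipy, OpenCV 4.12 (cv2) and the standard library are available. Lean on these libraries where they do the work, as an engineer would, in place of code of your own. Each camera call takes 0.05 s, during which the arm holds its last target. There are 200 camera calls.

### The job

The gold cap sits crooked on the filled jar in the green clamp: press its raised side down until the cap lies level on the rim, then screw it down clockwise until it bottoms out, and back it off a quarter turn so that the hot paste can vent. Finish still gripping the cap by its edge at that position, do not let go. Leave the other jars, caps and small things where they are.

Things in the scene. Friction and masses are not known exactly. Their poses are not given: they have to be found in the camera images.
- station: Green and steel jar clamp (220 x 121 x 67 mm), standing on the worktop and not movable. Origin: centre of its underside; x axis: from its front (red handle bar) to its back, z up. A jar of ochre paste, 70 mm wide and 113 mm high, is gripped in it and cannot move or turn.
- mouth (a point): Centre of the clamped jar's mouth, at the height of the rim (125 mm above the worktop). Does not move.
- lid_top (a point): Centre of the upper face of the gold screw cap on the clamped jar; z: the cap's axis; it turns with the cap. Cap 64 mm wide, skirt 10.5 mm deep, dark smear on top, already on the first thread. Grip it across its edge from above; fingertips may reach 8 mm below the skirt, where the neck is no wider than the cap. Right-hand thread, 3 mm a turn (sinks 0.5 mm per rad); turning takes about 0.12 N m.
- lid_high (a point): Point on the cap's upper face, 24 mm from its centre, on the side that stands up at the start (toward the clamp's handle bar, the station's -x side). Press down here with about 3 to 8 N to lay the cap level; it then stays level.
- seat (a joint): Tilt of the crooked cap, rad: 0 = level on the rim; at the start 0.10 to 0.16. It tips about the rim's edge at the station's +x side and stays where it is left.
- jar_lid (a joint): Turn of the cap, rad: 0 = bottomed out (hard stop); positive = unscrewed, counter-clockwise seen from above. At the start 2.0 to 3.0; a quarter turn back from the stop is 1.571. It stays where it is left.
- tally: Bystander: light grey tally counter, 44 x 51 x 30 mm; origin at the centre of its underside.
- pen: Bystander: marker pen, 122 mm long, 14 mm thick; origin at the middle of its underside.
- spare_jar_a: Bystander: open empty glass jar, 70 mm wide, 112 mm high; origin at the centre of its underside.
- spare_jar_b: Bystander: open jar of ochre paste, 70 mm wide, 112 mm high; origin at the centre of its underside.
- spare_cap: Bystander: loose gold cap on the worktop, 64 mm wide, 10 mm high; origin at the centre of its underside.

How it is judged:
By the outcome, as a careful person would: the job done as asked, in the order asked, and still so for the second after the job is handed in, while the arm keeps its last pose, push and grip.
It also fails if it takes over 58 s, if anything falls off the work surface, if the arm or the gripper's body presses on something with over 40 N, if the wrist force passes 120 N, or if a joint passes its speed limit or range.

## Working session

There is one attempt and no reset: what is moved stays moved. The work goes in short steps, Python scripts to look and compute and a tool call to move; the robot and the scene stay as the last step left them, time stands still between calls to the robot, and variables do not carry over. Pictures are saved under pics/ and viewed, at most 10 in all, crops included, and the job is handed in when it is done.

Besides the shell and the picture viewer there is one more tool, called by a JSON object that holds its "method" and its "body", one argument or row to a line. apply_moves: Moves the arm, as the interface text tells. Its arguments: {"type":"object","properties":{"moves":{"type":"array","items":{"type":"array","items":{"type":"array","items":{"type":"number"}}}}},"required":["moves"]}

```bash
mkdir -p pics; python3 - <<'E'
from bench import telemetry, snapshot
import cv2,pickle,numpy as np
d={}
for n in("scene","top"):
    s=snapshot(n);d[n]=s;cv2.imwrite(f"pics/{n}0.png",s["image"][:,:,::-1]);print(n,s["fovy"],s["cx"],s["cy"],np.round(s["R"],3).tolist(),np.round(s["t"],3).tolist())
pickle.dump(d,open("s0.pkl","wb"));o=telemetry.get_obs();print(o)
E
```

```text
scene 46.760724410497524 284.30570754180513 212.82372680084217 [[0.879, -0.477, -0.005], [-0.244, -0.441, -0.864], [0.409, 0.761, -0.504]] [-0.645, 0.038, 1.336]
top 53.76045375050129 276.9008815828199 211.3276263654297 [[0.013, -1.0, -0.021], [-0.99, -0.01, -0.141], [0.141, 0.023, -0.99]] [-0.348, 0.548, 0.876]
{'time': 0.1, 'joint_positions': array([-1.33407442e+00,  8.78947675e-02,  1.37205897e+00,  6.30125984e-06,
        1.68362710e+00, -1.03079835e-01]), 'qvel': array([-0.00064048,  0.000634  , -0.00464387, -0.00053752, -0.0001993 ,
        0.00019337]), 'joint_torque': array([ 2.11690094e-03, -3.41252875e+01, -3.03301907e+01,  7.19053578e-02,
        3.04252363e-02, -9.89181558e-05]), 'tool_pos': array([ 0.1832998 , -0.51845651,  0.40363577]), 'ee_rot': array([-3.13961567e+00, -2.10808050e-04,  3.39802235e-01]), 'wrist_force': array([-0.46961717, -0.02359878,  0.19541332]), 'wrist_torque': array([-0.00664745,  0.00200058, -0.0101    ]), 'finger_force': 0.0, 'width': 0.09382403796214943}
```

View pics/top0.png

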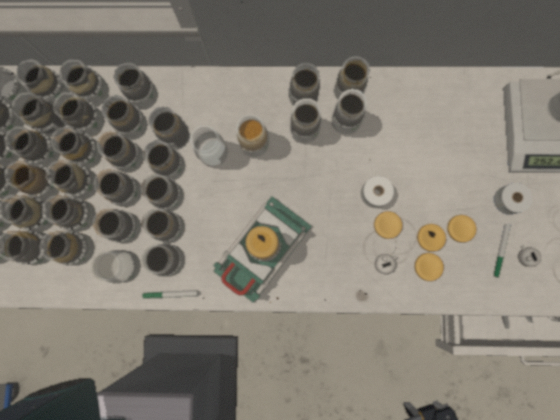

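View pics/scene0.png

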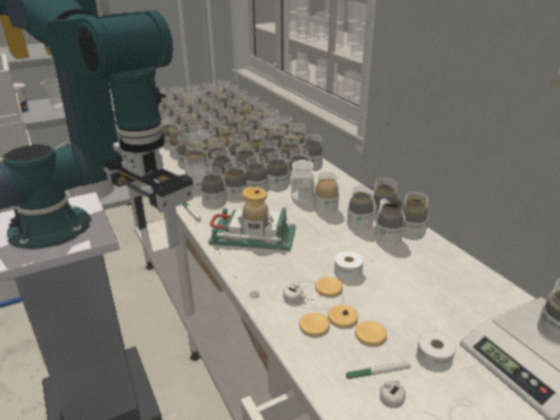

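The top picture shows the clamped cap at about (262,242), the red handle at about (237,280) and the clamp's back bar at about (287,216). The scene picture shows the cap at (255,193).

```bash
cat >h.py <<'E'
import numpy as np
def ray(s,u,v):
    f=210/np.tan(np.radians(s["fovy"]/2));R=np.array(s["R"]);t=np.array(s["t"])
    return -R.T@t, R.T@np.array([(u-s["cx"])/f,(v-s["cy"])/f,1])
def atz(s,u,v,z):
    c,d=ray(s,u,v);return c+d*(z-c[2])/d[2]
E
python3 - <<'E'
import pickle,cv2;from h import *
d=pickle.load(open("s0.pkl","rb"));T=d["top"];S=d["scene"]
im=T["image"][185:315,195:335];h=cv2.cvtColor(im,cv2.COLOR_RGB2HSV)
m=cv2.inRange(h,(10,120,100),(28,255,255));n,l,st,c=cv2.connectedComponentsWithStats(m);i=1+st[1:,4].argmax();print(st[i],c[i]+[195,185])
u,v=c[i]+[195,185];print("cap",atz(T,u,v,.131))
a=atz(T,287,216,.06);b=atz(T,237,280,.05);print(a,b,np.degrees(np.arctan2(*(a-b)[1::-1])))
# green base corner px
cv2.imwrite("pics/c0.png",cv2.resize(im[:,:,::-1],None,fx=4.5,fy=4.5,interpolation=cv2.INTER_CUBIC))
g=cv2.cvtColor(S["image"],cv2.COLOR_RGB2HSV)[170:215,225:285];m=cv2.inRange(g,(10,150,150),(28,255,255));n,l,st,c=cv2.connectedComponentsWithStats(m);i=1+st[1:,4].argmax();print(st[i],c[i]+[225,170])
print("scene cap",atz(S,*(c[i]+[225,170]),.131))
E
```

```text
[ 52  42  30  31 713] [261.50070126 241.83590463]
cap [ 0.47790601 -0.31499875  0.131     ]
[ 0.53844052 -0.36423203  0.06      ] [ 0.4020002  -0.25977245  0.05      ] -37.437900135380744Traceback (most recent call last):
  File "<stdin>", line 9, in <module>
ValueError: attempt to get argmax of an empty sequence
```

View pics/c0.png

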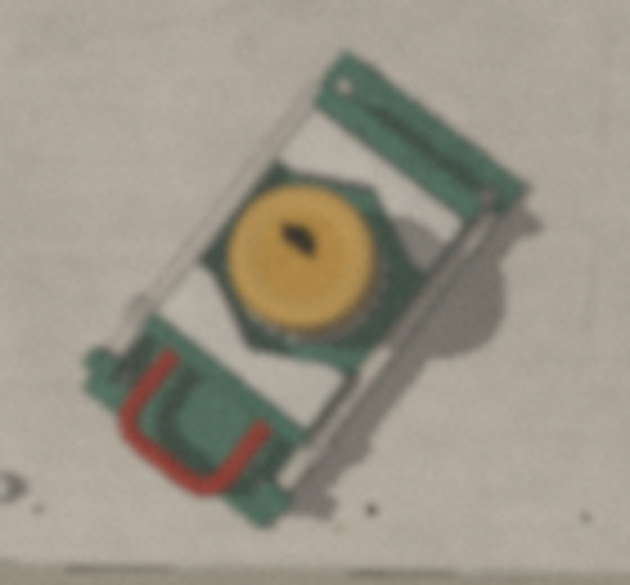

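The cap is at about (0.478, -0.315) and the station yaw is about -37.4°. The pressing point is therefore near (0.459, -0.300). I'll go above it with the gripper shut, turning back so that joint 6 has room for the screwing.

{"method": "apply_moves", "body": {
  "moves": [
    [[0.67, -0.23, 0, -1, 1], [1.67, -0.57, 0, -2, 1], [2.67, -0.91, 0, -3, 1], [3.66, -1.25, 0, -4, 1], [4.66, -1.59, 0, -5, 1], [5.66, -1.93, 0, -6, 1], [6.66, -2.27, 0, -7, 1], [6.66, -2.27, 0, -8, 1], [6.66, -2.27, 0, -9, 1], [6.66, -2.27, 0, -10, 1]]
  ]
}}

```text
time: 1.35
tool_pos: [0.4596, -0.3002, 0.4039]
ee_rot: [-3.141, -0.001, 2.092]
wrist_force: [0.1, 0.1, -0.0]
width: 0.001
finger_force: 0.0
```

{"method": "apply_moves", "body": {
  "moves": [
    [[0, 0, 0.2, -1, 1], [0, 0, 0.4, -2, 1], [0, 0, 0.6, -3, 1], [0, 0, 0.6, -4, 1], [0, 0, 0.6, -4.4, 1], [0, 0, 0.6, -4.4, 1]]
  ]
}}

```text
time: 2.1
tool_pos: [0.4594, -0.3005, 0.3741]
ee_rot: [3.141, -0.001, 2.852]
wrist_force: [-0.3, 0.8, -0.8]
width: 0.0007
finger_force: 0.0
```

```bash
python3 - <<'E'
from bench import telemetry, snapshot
import cv2,pickle,numpy as np
o=telemetry.get_obs();print(o)
d={}
for n in("wrist","scene"):
    s=d[n]=snapshot(n)
s=d["wrist"];print(s["fovy"],s["cx"],s["cy"]);pickle.dump(d,open("s1.pkl","wb"))
c=cv2.resize(d["scene"]["image"][100:260,190:330],None,fx=2.6,fy=2.6,interpolation=cv2.INTER_CUBIC)
w=s["image"]
p=np.zeros((420,800,3),np.uint8);p[:,:560]=w;q=cv2.resize(c,(240,274));p[:274,560:]=q
cv2.imwrite("pics/w1.png",p[:,:,::-1])
E
```

```text
{'time': 2.1, 'joint_positions': array([-6.82590039e-01,  9.31200072e-02,  1.42476918e+00, -5.40147948e-05,
        1.62476597e+00, -1.96397378e+00]), 'qvel': array([ 0.00075945, -0.00197234, -0.00426366,  0.00049431, -0.00016881,
        0.01867777]), 'joint_torque': array([-3.52007650e-03, -3.39968491e+01, -3.00001860e+01, -4.64605470e-02,
        6.52911211e-02, -1.47299781e-01]), 'tool_pos': array([ 0.4593745 , -0.30051728,  0.37409134]), 'ee_rot': array([ 3.14123541e+00, -1.00209374e-03,  2.85217736e+00]), 'wrist_force': array([-0.27363784,  0.84526008, -0.81936024]), 'wrist_torque': array([ 0.04044927, -0.12408852,  0.01424164]), 'finger_force': 0.0, 'width': 0.0007114729784600665}
65.70646984690485 277.43860200201675 215.81052182624128
```

View pics/w1.png

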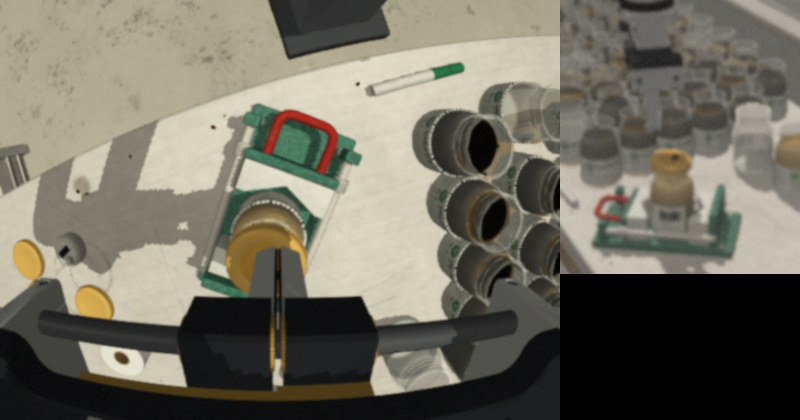

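The wrist picture shows the closed tips over the cap. The cap's left edge is at about (227,255), its right edge at about (306,255) and its near edge at about (266,222). I'll compare these with the projected estimate.

```bash
python3 - <<'E'
import pickle,cv2;from h import *
s=pickle.load(open("s1.pkl","rb"))["wrist"];R=np.array(s["R"]);t=np.array(s["t"]);f=210/np.tan(np.radians(s["fovy"]/2))
def proj(X):
    c=X@R.T+t;th=np.arctan2(np.hypot(c[:,0],c[:,1]),c[:,2]);k=f*th/np.hypot(c[:,0],c[:,1]);return np.c_[s["cx"]+k*c[:,0],s["cy"]+k*c[:,1]]
a=np.linspace(0,6.283,300);y=np.radians(-37.4);ex=np.array([np.cos(y),np.sin(y),0]);ey=np.array([-ex[1],ex[0],0])
im=s["image"].copy()
for dz,col in((0,(255,0,0)),):
  for tilt in(.13,):
    b=np.array([.478,-.315,.128]);x=.032*np.cos(a);
    P=b+x[:,None]*ex+(.032*np.sin(a))[:,None]*ey;P[:,2]+=(.032-x)*tilt
    p=proj(P);print(p.min(0),p.max(0));cv2.polylines(im,[np.int32(p*8)],True,col,1,cv2.LINE_AA,3)
print(proj(np.array([[.4594,-.3005,.175]])))
cv2.imwrite("pics/w2.png",cv2.resize(im[190:310,190:350],None,fx=5,fy=5)[:,:,::-1])
E
```

```text
[223.09227479 224.31110876] [308.88906786 298.82483317]
[[277.0724727  259.38796033]]
```

View pics/w2.png

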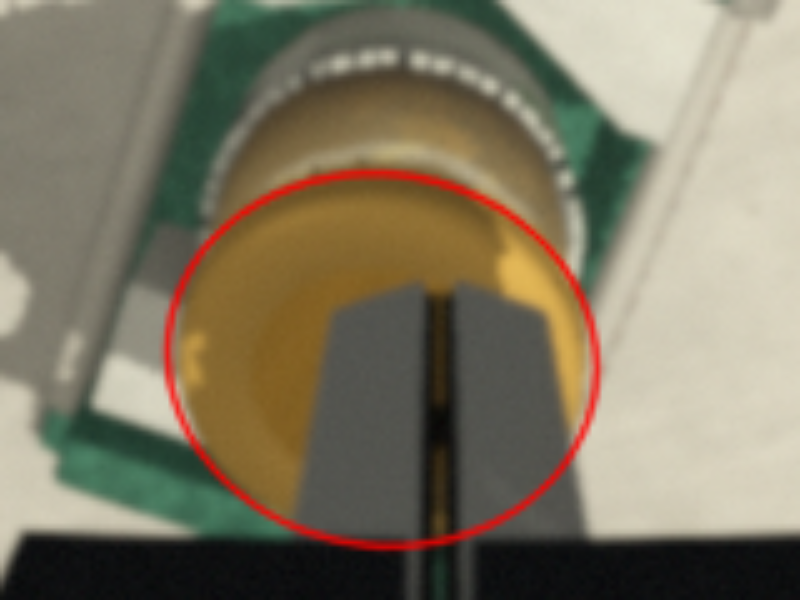

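The outline fits the cap to within about 1 mm. Now I'll lower the tips to just above the raised side and then creep down.

{"method": "apply_moves", "body": {
  "moves": [
    [[0, 0, 0.3, 0, 1], [0, 0, 0.55, 0, 1], [0, 0, 0.68, 0, 1], [0, 0, 0.72, 0, 1], [0, 0, 0.72, 0, 1]]
  ]
}}

```text
time: 2.82
tool_pos: [0.4595, -0.3006, 0.3387]
ee_rot: [-3.141, 0.0, 2.853]
wrist_force: [-0.2, 0.5, -0.8]
width: 0.0005
finger_force: 0.0
```

{"method": "apply_moves", "body": {
  "moves": [
    [[0, 0, 0.02, 0, 1], [0, 0, 0.04, 0, 1], [0, 0, 0.04, 0, 1]]
  ]
}}

```text
time: 3.2
tool_pos: [0.4594, -0.3006, 0.3368]
ee_rot: [-3.141, 0.0, 2.853]
wrist_force: [-0.1, 1.3, -0.2]
width: 0.0007
finger_force: 0.0
```

{"method": "apply_moves", "body": {
  "moves": [
    [[0, 0, 0.02, 0, 1], [0, 0, 0.04, 0, 1], [0, 0, 0.04, 0, 1]]
  ]
}}

```text
time: 3.58
tool_pos: [0.4594, -0.3005, 0.3345]
ee_rot: [3.142, -0.0, 2.853]
wrist_force: [-0.6, 0.1, -0.0]
width: 0.0004
finger_force: 0.0
```

Tips are at z = 0.1355 with no contact yet. Going on.

{"method": "apply_moves", "body": {
  "moves": [
    [[0, 0, 0.02, 0, 1], [0, 0, 0.04, 0, 1], [0, 0, 0.04, 0, 1]]
  ]
}}

```text
time: 3.95
tool_pos: [0.4594, -0.3005, 0.3328]
ee_rot: [-3.142, -0.0, 2.853]
wrist_force: [-0.5, 0.3, 0.8]
width: 0.0004
finger_force: 0.8
```

{"method": "apply_moves", "body": {
  "moves": [
    [[0, 0, 0.02, 0, 1], [0, 0, 0.02, 0, 1]]
  ]
}}

```text
time: 4.2
tool_pos: [0.4594, -0.3005, 0.3316]
ee_rot: [3.142, -0.0, 2.853]
wrist_force: [-1.5, 1.2, -0.2]
width: 0.0004
finger_force: 0.9
```

{"method": "apply_moves", "body": {
  "moves": [
    [[0, 0, 0.02, 0, 1], [0, 0, 0.02, 0, 1]]
  ]
}}

```text
time: 4.45
tool_pos: [0.4594, -0.3005, 0.3306]
ee_rot: [-3.142, -0.0, 2.853]
wrist_force: [-1.2, 1.1, 1.3]
width: 0.0002
finger_force: 0.9
```

{"method": "apply_moves", "body": {
  "moves": [
    [[0, 0, 0.02, 0, 1], [0, 0, 0.02, 0, 1]]
  ]
}}

```text
time: 4.7
tool_pos: [0.4594, -0.3006, 0.3296]
ee_rot: [-3.142, -0.0, 2.853]
wrist_force: [-0.7, 0.5, 2.0]
width: 0.0005
finger_force: 0.9
```

{"method": "apply_moves", "body": {
  "moves": [
    [[0, 0, 0.02, 0, 1], [0, 0, 0.02, 0, 1]]
  ]
}}

```text
time: 4.95
tool_pos: [0.4594, -0.3006, 0.3286]
ee_rot: [-3.142, -0.0, 2.853]
wrist_force: [-1.9, 1.9, 1.5]
width: 0.0006
finger_force: 1.0
```

{"method": "apply_moves", "body": {
  "moves": [
    [[0, 0, 0.02, 0, 1], [0, 0, 0.02, 0, 1]]
  ]
}}

```text
time: 5.2
tool_pos: [0.4594, -0.3005, 0.3276]
ee_rot: [3.142, -0.0, 2.853]
wrist_force: [-1.0, 1.3, 2.7]
width: 0.0005
finger_force: 1.1
```

{"method": "apply_moves", "body": {
  "moves": [
    [[0, 0, 0.02, 0, 1], [0, 0, 0.02, 0, 1]]
  ]
}}

```text
time: 5.45
tool_pos: [0.4594, -0.3005, 0.3271]
ee_rot: [-3.141, 0.0, 2.853]
wrist_force: [-2.8, 1.7, 4.8]
width: 0.0005
finger_force: 2.2
```

{"method": "apply_moves", "body": {
  "moves": [
    [[0, 0, 0.02, 0, 1], [0, 0, 0.02, 0, 1]]
  ]
}}

```text
time: 5.7
tool_pos: [0.4594, -0.3005, 0.3269]
ee_rot: [-3.141, 0.001, 2.853]
wrist_force: [-3.9, 2.5, 7.1]
width: 0.0005
finger_force: 3.7
```

{"method": "apply_moves", "body": {
  "moves": [
    [[0, 0, 0.01, 0, 1], [0, 0, 0.01, 0, 1]]
  ]
}}

```text
time: 5.95
tool_pos: [0.4593, -0.3005, 0.3268]
ee_rot: [-3.141, 0.001, 2.853]
wrist_force: [-3.4, 3.3, 8.2]
width: 0.0007
finger_force: 4.4
```

The force climbed to 8 N with the tip stopped at z ≈ 0.1278, so the cap is level. I'll lift, open, and centre over the cap.

{"method": "apply_moves", "body": {
  "moves": [
    [[0, 0, -0.4, 0, 1], [0, 0, -0.9, 0, 0.5], [-0.22, -0.08, -0.9, 0, 0], [-0.44, -0.17, -0.9, 0, 0], [-0.44, -0.17, -0.9, 0, 0], [-0.44, -0.17, -0.9, 0, 0]]
  ]
}}

```text
time: 6.7
tool_pos: [0.4782, -0.3151, 0.3687]
ee_rot: [3.141, -0.002, 2.853]
wrist_force: [-0.2, -0.1, -0.3]
width: 0.0474
finger_force: 0.0
```

```bash
python3 - <<'E'
from bench import telemetry, snapshot
import cv2,pickle;from h import *
o=telemetry.get_obs();print(o["tool_pos"],o["ee_rot"],o["width"],o["joint_positions"])
s=snapshot("wrist");S=snapshot("scene");pickle.dump(dict(w=s,s=S),open("s2.pkl","wb"))
R=np.array(s["R"]);t=np.array(s["t"]);f=210/np.tan(np.radians(s["fovy"]/2))
a=np.linspace(0,6.283,300);P=np.c_[.478+.032*np.cos(a),-.315+.032*np.sin(a),0*a+.1275]
c=P@R.T+t;r=np.hypot(c[:,0],c[:,1]);k=f*np.arctan2(r,c[:,2])/r;p=np.c_[s["cx"]+k*c[:,0],s["cy"]+k*c[:,1]]
im=s["image"].copy();cv2.polylines(im,[np.int32(p*8)],True,(255,0,0),1,cv2.LINE_AA,3)
q=np.hstack([cv2.resize(im[150:350,190:390],(500,500)),cv2.resize(S["image"][160:260,200:300],(300,500))])
q[:,500:]=0;q[:300,500:]=cv2.resize(S["image"][165:265,205:305],(300,300))
cv2.imwrite("pics/w3.png",q[:,:,::-1])
E
```

```text
[ 0.47818519 -0.31506051  0.36872717] [ 3.14073921e+00 -2.31340315e-03  2.85301275e+00] 0.04742098517192302 [-6.81558510e-01  1.47868721e-01  1.37479999e+00 -9.76327622e-05
  1.62138782e+00 -1.96377876e+00]
```

View pics/w3.png

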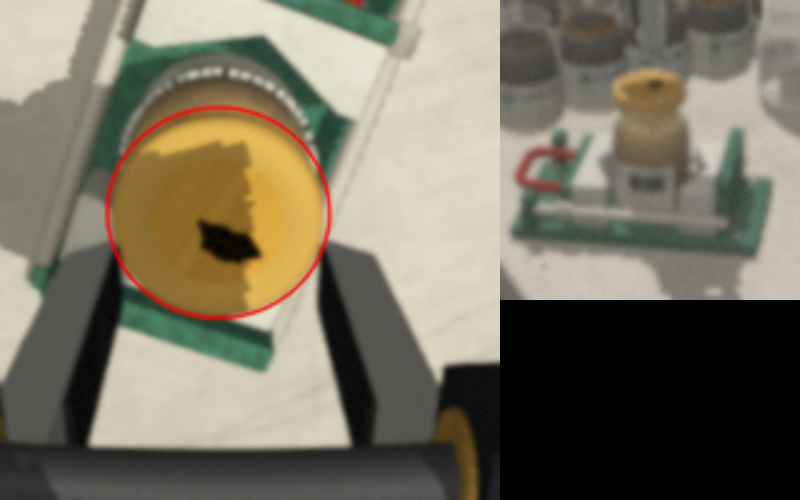

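The cap is level, the outline matches, and the smear is visible near (230,240) in the crop. I'll open fully, lower the tips just below the skirt, and close.

{"method": "apply_moves", "body": {
  "moves": [
    [[0, 0, 0, 0, 0], [0, 0, 0, 0, 0], [0, 0, 0, 0, 0], [0, 0, 0.3, 0, 0], [0, 0, 0.6, 0, 0], [0, 0, 0.9, 0, 0], [0, 0, 1.1, 0, 0], [0, 0, 1.18, 0, 0], [0, 0, 1.18, 0, 0]]
  ]
}}

```text
time: 7.92
tool_pos: [0.4781, -0.315, 0.311]
ee_rot: [3.142, -0.0, 2.853]
wrist_force: [-0.3, 0.2, 0.7]
width: 0.0939
finger_force: 0.0
```

{"method": "apply_moves", "body": {
  "moves": [
    [[0, 0, 0, 0, 1], [0, 0, 0, 0, 1], [0, 0, 0, 0, 1], [0, 0, 0, 0, 1], [0, 0, 0, 0, 1], [0, 0, 0, 0, 1]]
  ]
}}

```text
time: 8.68
tool_pos: [0.4781, -0.3152, 0.3115]
ee_rot: [-3.141, 0.001, 2.853]
wrist_force: [0.2, -1.2, 0.8]
width: 0.0614
finger_force: 30.0
```

```bash
python3 - <<'E'
from bench import telemetry
o=telemetry.get_obs();print(o)
E
```

```text
{'time': 8.675, 'joint_positions': array([-6.81726200e-01,  1.72958997e-01,  1.46093143e+00, -4.99267740e-04,
        1.50690799e+00, -1.96380028e+00]), 'qvel': array([-9.18661285e-04,  2.09799958e-03,  1.26312953e-04, -1.62016258e-03,
       -1.41244522e-03,  6.75687593e-05]), 'joint_torque': array([ 6.98416717e-01, -3.61710155e+01, -2.86278158e+01,  3.72683415e-01,
        2.27088877e-01,  2.60633411e-02]), 'tool_pos': array([ 0.47809745, -0.31519052,  0.31145278]), 'ee_rot': array([-3.14082820e+00,  5.42865323e-04,  2.85290229e+00]), 'wrist_force': array([ 0.17812874, -1.15200564,  0.79366668]), 'wrist_torque': array([-0.24332423, -0.08123405,  0.02627422]), 'finger_force': 30.00014486722648, 'width': 0.06141983467706663}
```

Gripped at 30 N. Now a first clockwise turn of 60°, following the thread down.

{"method": "apply_moves", "body": {
  "moves": [
    [[0, 0, 0, 0.5, 1], [0, 0, 0, 1, 1], [0, 0, 0.005, 2, 1], [0, 0, 0.005, 3, 1], [0, 0, 0.01, 4, 1], [0, 0, 0.01, 5, 1], [0, 0, 0.01, 6, 1], [0, 0, 0.01, 6, 1]]
  ]
}}

```text
time: 9.68
tool_pos: [0.4782, -0.3151, 0.311]
ee_rot: [3.141, 0.001, 1.808]
wrist_force: [1.5, -0.8, 0.0]
width: 0.0616
finger_force: 30.0
```

```bash
cat > t.py <<'E'
from bench import telemetry,snapshot
import numpy as np,cv2,sys
np.set_printoptions(precision=4,suppress=True)
o=telemetry.get_obs();print(o["time"],o["tool_pos"],o["ee_rot"],o["joint_positions"][5],o["wrist_force"],o["wrist_torque"],o["joint_torque"][5],o["width"],o["finger_force"])
s=snapshot("top")["image"][222:262,242:282];h=cv2.cvtColor(s,cv2.COLOR_RGB2HSV);s2=snapshot("wrist")["image"]
cv2.imwrite(f"pics/t{o['time']:.2f}.png",np.hstack([s2[150:350,180:380],cv2.resize(s,(200,200))])[:,:,::-1])
E
python3 t.py;ls pics
```

```text
9.675 [ 0.4782 -0.3151  0.311 ] [3.141  0.0008 1.8075] -0.9182959886591178 [ 1.4605 -0.8178  0.0055] [-0.192  -0.1779 -0.2231] 0.1975389802828431 0.06158910834001773 30.00300945750837
c0.png
scene0.png
t9.68.png
top0.png
w1.png
w2.png
w3.png
```

{"method": "apply_moves", "body": {
  "moves": [
    [[0, 0, 0, 1, 1], [0, 0, 0.005, 2, 1], [0, 0, 0.005, 3, 1], [0, 0, 0.01, 4, 1], [0, 0, 0.01, 4.5, 1], [0, 0, 0.01, 4.5, 1]]
  ]
}}

```text
time: 10.52
tool_pos: [0.4784, -0.315, 0.3105]
ee_rot: [3.14, -0.0, 1.023]
wrist_force: [1.4, -2.1, 1.2]
width: 0.0611
finger_force: 30.0
```

```bash
python3 t.py; python3 -c "
import cv2,glob,numpy as np
f=sorted(glob.glob('pics/t[0-9]*.png'),key=lambda x:float(x[6:-4]));cv2.imwrite('pics/m1.png',np.vstack([cv2.imread(i) for i in f]))"
```

```text
10.525 [ 0.4784 -0.315   0.3105] [ 3.1402 -0.0001  1.0232] -0.13380528558626126 [ 1.3908 -2.0845  1.1794] [-0.233  -0.2385 -0.0037] 0.13050170615315437 0.061088131247053784 30.000561867793465
```

View pics/m1.png

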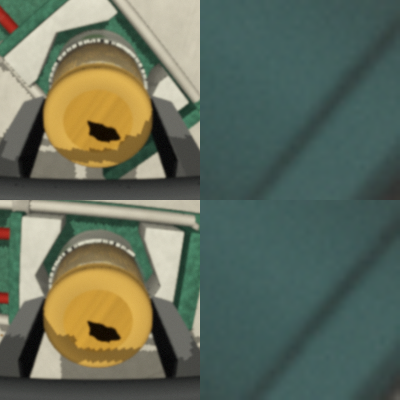

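The smear keeps its place between the fingers, so the cap turns with the grip. 105° is done; next come small steps while watching the torque and tracking the smear.

```bash
cat > t.py <<'E'
from bench import telemetry,snapshot
import numpy as np,cv2
np.set_printoptions(precision=4,suppress=True)
o=telemetry.get_obs()
w=snapshot("wrist")["image"];cv2.imwrite(f"pics/t{o['time']:.2f}.png",w[:,:,::-1])
m=cv2.inRange(w[255:300,250:318],(0,0,0),(60,50,45));n,l,st,c=cv2.connectedComponentsWithStats(m)
i=1+st[1:,4].argmax();ys,xs=np.nonzero(l==i);e=np.linalg.eigh(np.cov(xs,ys))[1][:,1]
print(o["time"],"yaw",o["ee_rot"][2],"z",o["tool_pos"][2],"F",o["wrist_force"],"T",o["wrist_torque"],"j6",o["joint_torque"][5],"smear",c[i],st[i,4],np.degrees(np.arctan(e[1]/e[0])))
E
python3 t.py
```

```text
10.625 yaw 1.0227469795635893 z 0.31054250906973846 F [ 1.9248 -1.6841  1.4619] T [-0.2661 -0.3035 -0.0426] j6 -0.025644240668043494 smear [32.7098 27.2213] 348 20.37944763280381
```

{"method": "apply_moves", "body": {
  "moves": [
    [[0, 0, 0, 0.4, 1], [0, 0, 0.002, 0.8, 1], [0, 0, 0.002, 0.8, 1]]
  ]
}}

```text
time: 11.05
tool_pos: [0.4784, -0.3151, 0.3105]
ee_rot: [3.14, -0.0, 0.883]
wrist_force: [2.3, -1.3, 2.1]
width: 0.0612
finger_force: 30.0
```

```bash
python3 t.py
```

```text
11.05 yaw 0.8827807015189972 z 0.3104766376925473 F [ 2.2778 -1.3331  2.0699] T [-0.2508 -0.5129 -0.0325] j6 0.1542279962450266 smear [32.711  27.2168] 346 20.25667791802253
```

{"method": "apply_moves", "body": {
  "moves": [
    [[0, 0, 0, 0.4, 1], [0, 0, 0.002, 0.8, 1], [0, 0, 0.002, 0.8, 1]]
  ]
}}

```text
time: 11.48
tool_pos: [0.4784, -0.3151, 0.3104]
ee_rot: [3.14, -0.0, 0.743]
wrist_force: [3.0, -2.6, 1.9]
width: 0.0612
finger_force: 30.0
```

```bash
python3 t.py
```

```text
11.475 yaw 0.7432544036506723 z 0.3103860396466032 F [ 3.0462 -2.5923  1.8757] T [-0.2948 -0.5273  0.0449] j6 0.14521235134452581 smear [32.5246 27.429 ] 366 19.836603672787664
```

{"method": "apply_moves", "body": {
  "moves": [
    [[0, 0, 0, 0.4, 1], [0, 0, 0.003, 0.8, 1], [0, 0, 0.003, 0.8, 1]]
  ]
}}

```text
time: 11.9
tool_pos: [0.4784, -0.3151, 0.3103]
ee_rot: [3.14, -0.001, 0.604]
wrist_force: [3.7, -2.3, 4.1]
width: 0.0612
finger_force: 30.0
```

```bash
python3 t.py
```

```text
11.9 yaw 0.603579467758286 z 0.3103226309615885 F [ 3.6616 -2.3237  4.1364] T [-0.3151 -0.6899  0.0506] j6 0.12922153808176517 smear [32.3949 27.0154] 390 21.985125855794756
```

{"method": "apply_moves", "body": {
  "moves": [
    [[0, 0, 0, 0.4, 1], [0, 0, 0.003, 0.8, 1], [0, 0, 0.003, 0.8, 1]]
  ]
}}

```text
time: 12.32
tool_pos: [0.4784, -0.3151, 0.3102]
ee_rot: [3.14, -0.001, 0.464]
wrist_force: [3.6, -2.1, 2.8]
width: 0.0609
finger_force: 30.0
```

```bash
python3 t.py
```

```text
12.325 yaw 0.46395655269901726 z 0.3101995446574516 F [ 3.5733 -2.0641  2.8192] T [-0.3886 -0.844  -0.047 ] j6 0.12297375127673149 smear [32.6291 26.9198] 399 20.83096166698317
```

{"method": "apply_moves", "body": {
  "moves": [
    [[0, 0, 0, 0.4, 1], [0, 0, 0.001, 0.8, 1], [0, 0, 0.001, 0.8, 1]]
  ]
}}

```text
time: 12.75
tool_pos: [0.4784, -0.3151, 0.3101]
ee_rot: [3.14, -0.001, 0.324]
wrist_force: [5.4, -2.7, 3.3]
width: 0.0611
finger_force: 30.0
```

```bash
python3 t.py
```

```text
12.75 yaw 0.3242033741990613 z 0.31012955053916696 F [ 5.409  -2.7107  3.295 ] T [-0.4092 -0.8181  0.0086] j6 0.11020766571164131 smear [32.6766 26.9353] 402 20.55115088528628
```

{"method": "apply_moves", "body": {
  "moves": [
    [[0, 0, 0, 0.4, 1], [0, 0, 0.001, 0.8, 1], [0, 0, 0.001, 0.8, 1]]
  ]
}}

```text
time: 13.18
tool_pos: [0.4784, -0.3152, 0.3101]
ee_rot: [3.14, -0.001, 0.185]
wrist_force: [5.1, -3.4, 3.2]
width: 0.0616
finger_force: 30.0
```

```bash
python3 t.py
```

```text
13.175 yaw 0.18472729233343776 z 0.31008302720071224 F [ 5.1361 -3.3698  3.1571] T [-0.4347 -0.8645  0.0359] j6 0.13236461207270622 smear [32.6359 26.9152] 401 20.768341181379196
```

{"method": "apply_moves", "body": {
  "moves": [
    [[0, 0, 0, 0.4, 1], [0, 0, 0.001, 0.8, 1], [0, 0, 0.001, 0.8, 1]]
  ]
}}

```text
time: 13.6
tool_pos: [0.4784, -0.3152, 0.31]
ee_rot: [3.14, -0.001, 0.045]
wrist_force: [4.7, -3.0, 2.9]
width: 0.0612
finger_force: 30.0
```

```bash
python3 t.py
```

```text
13.6 yaw 0.04505890389384759 z 0.3099965303764014 F [ 4.6713 -2.9653  2.9192] T [-0.4588 -0.8894 -0.0116] j6 0.10748783592134714 smear [32.6343 26.8582] 402 20.642772559084026
```

{"method": "apply_moves", "body": {
  "moves": [
    [[0, 0, 0, 0.3, 1], [0, 0, 0.001, 0.6, 1], [0, 0, 0.001, 0.6, 1]]
  ]
}}

```text
time: 14.02
tool_pos: [0.4784, -0.3152, 0.3099]
ee_rot: [3.14, -0.002, -0.06]
wrist_force: [3.8, -2.4, 3.2]
width: 0.0615
finger_force: 30.0
```

```bash
python3 t.py
```

```text
14.025 yaw -0.059571119828922825 z 0.30993240013752066 F [ 3.7891 -2.4263  3.1684] T [-0.489  -0.8787  0.0301] j6 0.09842685889452696 smear [32.6683 26.892 ] 398 20.26772585403973
```

{"method": "apply_moves", "body": {
  "moves": [
    [[0, 0, 0, 0.2, 1], [0, 0, 0, 0.4, 1], [0, 0, 0, 0.4, 1]]
  ]
}}

```text
time: 14.45
tool_pos: [0.4786, -0.315, 0.31]
ee_rot: [3.141, -0.002, -0.127]
wrist_force: [5.2, -2.7, 2.6]
width: 0.0611
finger_force: 30.0
```

```bash
python3 t.py
```

```text
14.45 yaw -0.1267572481098711 z 0.3099636564351877 F [ 5.2461 -2.7097  2.5831] T [-0.3681 -0.9472  0.8104] j6 0.8722479455173016 smear [33.6992 26.9223] 399 18.20264898891405
```

{"method": "apply_moves", "body": {
  "moves": [
    [[0, 0, 0, 0.2, 1], [0, 0, 0, 0.4, 1], [0, 0, 0, 0.4, 1]]
  ]
}}

```text
time: 14.88
tool_pos: [0.4777, -0.3148, 0.3098]
ee_rot: [3.141, 0.002, -0.198]
wrist_force: [0.8, -1.0, 5.8]
width: 0.0614
finger_force: 30.0
```

```bash
python3 t.py
```

```text
14.875 yaw -0.19792715013943596 z 0.30980449413637756 F [ 0.7983 -1.0141  5.806 ] T [-0.1463 -0.1436  0.9345] j6 0.9937258064746857 smear [34.815  24.0275] 400 14.584555470625139
```

The stop is reached: torque rose to 0.9 N m and the cap slipped about 6° in the fingers over the last 8°. Bottomed out corresponds to tool yaw -0.198 in the present grip, so I'll back off to about 1.373.

{"method": "apply_moves", "body": {
  "moves": [
    [[0, 0, 0, -0.5, 1], [0, 0, -0.002, -1.2, 1], [0, 0, -0.004, -2, 1], [0, 0, -0.006, -3, 1], [0, 0, -0.008, -4, 1], [0, 0, -0.01, -5, 1], [0, 0, -0.012, -6, 1], [0, 0, -0.014, -7, 1], [0, 0, -0.016, -8, 1], [0, 0, -0.016, -8.6, 1]]
  ]
}}

```text
time: 16.18
tool_pos: [0.4779, -0.3161, 0.3106]
ee_rot: [3.14, 0.003, 1.303]
wrist_force: [2.0, -5.3, 2.6]
width: 0.0616
finger_force: 30.0
```

{"method": "apply_moves", "body": {
  "moves": [
    [[0, 0, 0, -0.3, 1], [0, 0, 0, -0.45, 1], [0, 0, 0, -0.45, 1], [0, 0, 0, -0.45, 1]]
  ]
}}

```text
time: 16.68
tool_pos: [0.478, -0.3161, 0.3106]
ee_rot: [3.14, 0.003, 1.378]
wrist_force: [4.0, -4.9, 3.5]
width: 0.0615
finger_force: 30.0
```

```bash
python3 t.py; python3 - <<'E'
import cv2,glob,numpy as np
f=sorted(glob.glob('pics/t*.png'),key=lambda x:float(x[6:-4]) if x[6].isdigit() else 0)[-3:]
cv2.imwrite('pics/m2.png',np.hstack([cv2.resize(cv2.imread(i)[150:330,190:370],(260,260)) for i in (f[-3],f[-2],f[-1])]));print(f)
E
```

```text
16.675 yaw 1.3780040903877917 z 0.310617944961566 F [ 4.008  -4.8551  3.4995] T [-1.0485 -0.6656 -0.0639] j6 -0.08537951158359647 smear [33.3164 24.2316] 354 17.84445114448725
['pics/t14.45.png', 'pics/t14.88.png', 'pics/t16.68.png']
```

View pics/m2.png

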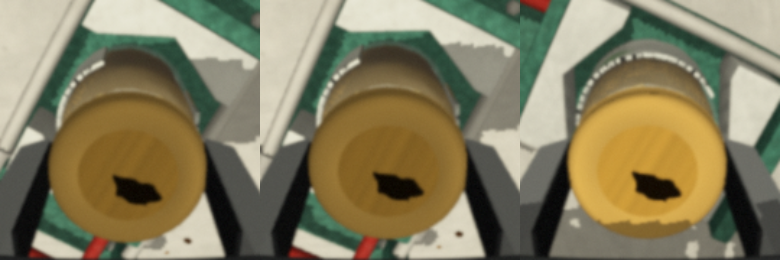

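```bash
cat > ang.py <<'E'
import pickle,cv2;from h import *
from scipy.spatial.transform import Rotation as Ro
from scipy.optimize import minimize
s=pickle.load(open("s2.pkl","rb"))["w"];R=np.array(s["R"]);t=np.array(s["t"]);f=210/np.tan(np.radians(s["fovy"]/2))
T0=Ro.from_euler("xyz",[3.14074,-.00231,2.853]).as_matrix();p0=np.array([.478185,-.31506,.368727])
A=R@T0;b=R@p0+t   # cam = A*tool + b
def smear(name,p,rpy,zt=.127):
    M=Ro.from_euler("xyz",rpy).as_matrix();g=(np.arange(-280,281))*1e-4;X,Y=np.meshgrid(g,g)
    W=np.stack([X+.4783,Y-.3152,0*X+zt],-1)
    c=((W-p)@M)@A.T+b;r=np.hypot(c[...,0],c[...,1]);k=f*np.arctan2(r,c[...,2])/r
    im=cv2.imread(name)
    q=cv2.remap(im,np.float32(s["cx"]+k*c[...,0]),np.float32(s["cy"]+k*c[...,1]),cv2.INTER_CUBIC).astype(float)
    v=q[...,2];cap=np.median(v[(X**2+Y**2<.012**2)]);m=(v<.45*cap)&(X**2+Y**2<.020**2)
    n,l,st,ce=cv2.connectedComponentsWithStats(m.astype(np.uint8));i=1+st[1:,4].argmax();return (l==i).astype(float)
def rel(a,b):
    ca=[np.mean(x) for x in np.nonzero(a)[::-1]];cb=[np.mean(x) for x in np.nonzero(b)[::-1]]
    best=None
    B=cv2.GaussianBlur(b,(0,0),4);Aa=cv2.GaussianBlur(a,(0,0),4)
    def c(x):
        M=cv2.getRotationMatrix2D(ca,x[0],1);M[:,2]+=np.array(cb)-ca+x[1:]
        return ((cv2.warpAffine(Aa,M,a.shape)-B)**2).sum()
    g=min(range(-180,180,4),key=lambda d:c([d,0,0]))
    x=minimize(c,[g,0,0],method="Nelder-Mead",options=dict(initial_simplex=[[g,0,0],[g+4,0,0],[g,4,0],[g,0,4]])).x
    pa=np.degrees(np.arctan2(ca[1]-280,ca[0]-280));pb=np.degrees(np.arctan2(cb[1]-280,cb[0]-280))
    return -x[0],(pb-pa+180)%360-180,a.sum(),b.sum()   # CCW+ (image y = world y up): two estimates
E
python3 - <<'E'
from ang import *
I={}
D={"11.05":(.4784,-.3151,.31048,3.14,0,.88278),"12.75":(.4784,-.3151,.3101,3.14,-.001,.3242),"13.6":(.4784,-.3152,.31,3.14,-.001,.04506),
"14.03":(.4784,-.3152,.3099,3.14,-.002,-.05957),"14.45":(.4786,-.315,.31,3.141,-.002,-.12676),"14.88":(.4777,-.3148,.3098,3.141,.002,-.19793),"16.68":(.478,-.3161,.3106,3.14,.003,1.378)}
import glob
fs={float(x[6:-4]):x for x in glob.glob('pics/t[0-9]*.png')}
for k,v in D.items():
    n=fs[min(fs,key=lambda q:abs(q-float(k)))];I[k]=smear(n,np.array(v[:3]),v[3:])
for a,b in(("11.05","14.03"),("12.75","14.03"),("13.6","14.03"),("14.03","14.45"),("14.03","14.88"),("14.88","16.68"),("14.03","16.68"),("14.45","16.68")):
    print(a,b,"tool",np.degrees(D[b][5]-D[a][5]),rel(I[a],I[b]))
E
```

```text
11.05 14.03 tool -53.99267782415313 (np.float64(-54.032123787755424), np.float64(-51.51668485302406), np.float64(13563.0), np.float64(13798.0))
12.75 14.03 tool -21.988401303735603 (np.float64(-21.947031466247164), np.float64(-20.645152649037584), np.float64(13786.0), np.float64(13798.0))
13.6 14.03 tool -5.994857410453803 (np.float64(-5.929752279819919), np.float64(-5.028937251557721), np.float64(13833.0), np.float64(13798.0))
14.03 14.45 tool -3.849703425484002 (np.float64(-1.3924441114924417), np.float64(-2.5714330515779693), np.float64(13798.0), np.float64(13890.0))
14.03 14.88 tool -7.92744405343007 (np.float64(-1.697362833077495), np.float64(-2.26789363433096), np.float64(13798.0), np.float64(13799.0))
14.88 16.68 tool 90.29413780805181 (np.float64(87.28575025445267), np.float64(84.48393245790555), np.float64(13799.0), np.float64(13688.0))
14.03 16.68 tool 82.36669375462175 (np.float64(85.5843079993995), np.float64(82.21603882357459), np.float64(13798.0), np.float64(13688.0))
14.45 16.68 tool 86.21639718010574 (np.float64(86.99064932252452), np.float64(84.78747187515256), np.float64(13890.0), np.float64(13688.0))
```

Image registration, which matches the tool's turn to within 0.1° before the stop, shows the cap came back 87.2°, having slipped in the grip on reversal. I'll add 2.8°.

{"method": "apply_moves", "body": {
  "moves": [
    [[0, 0, 0, -0.14, 1], [0, 0, 0, -0.28, 1], [0, 0, 0, -0.28, 1], [0, 0, 0, -0.28, 1]]
  ]
}}

```text
time: 17.23
tool_pos: [0.478, -0.3161, 0.3107]
ee_rot: [3.14, 0.004, 1.427]
wrist_force: [3.6, -5.4, 3.3]
width: 0.0611
finger_force: 30.0
```

```bash
python3 t.py; python3 - <<'E'
from ang import *
from bench import telemetry
import glob
o=telemetry.get_obs();f=max(glob.glob('pics/t[0-9]*.png'),key=lambda x:float(x[6:-4]))
c=smear(f,o["tool_pos"],o["ee_rot"]);a=smear('pics/t14.88.png',np.array([.4777,-.3148,.3098]),[3.141,.002,-.19793])
print(f,rel(a,c),o["ee_rot"],o["finger_force"])
E
```

```text
17.225 yaw 1.4268024465157416 z 0.31066383693035193 F [ 3.6051 -5.4053  3.3077] T [-1.0441 -0.7139 -0.1293] j6 -0.08903886191546917 smear [33.3561 24.2821] 351 17.665506110823504
pics/t17.23.png (np.float64(90.04651367287451), np.float64(86.32070046340152), np.float64(13799.0), np.float64(13706.0)) [3.14029541 0.00354745 1.42683749] 30.000588224260127
```

The cap is now 90.0° back from the stop and still gripped. Handing in.

```bash
python3 -c "
from bench import ticket
print(ticket.close_job())"
```

```text
the job is handed in; nothing more can be done
None
```

I pressed the cap level, screwed it clockwise to its stop and backed it off 90.0° as measured in the wrist pictures; it was still gripped at 30 N when I handed the job in at about 17 s.

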